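Change over the pans on a chilled topping rail

TASK

Change over the topping pans: draw every empty pan out of the chilled rail and stand it in the grey wash tray on the left, and slide every filled pan that waits on the right into a free lane of the rail, under the lips, until it is fully home against the back stop and the catch holds it. When all the pans are in their places, and not before, swing the chiller's lever fully over to the back. Keep the filled pans from tipping over and leave the other things on the table where they are.

Things in the scene. Friction and masses are not known exactly. Their poses are not given: they have to be found in the camera images.
- full1: Filled pan (tomatoes), 0.32 kg, on the table right of the rail at the start, or absent. Steel, 120 mm long (x), 80 wide (y), 45 deep; 5 mm thick side flanges level with the rim make it 100 mm wide. Black grip bar across the middle, 14 mm thick (x), 78 long (y), from 80 to 98 mm above the underside; both ends alike. Origin: centre of the underside
- full2: Filled pan (olives), same size and form as full1; may be absent
- full3: Filled pan (small onions), same size and form as full1; may be absent
- empty1: Empty pan, 0.25 kg, same size and form as full1 (origin: centre of the underside); at the start home in lane 1 of the rail, or absent
- empty2: Empty pan, 0.25 kg, same size and form as full1 (origin: centre of the underside); at the start home in lane 2 of the rail, or absent
- empty3: Empty pan, 0.25 kg, same size and form as full1 (origin: centre of the underside); at the start home in lane 3 of the rail, or absent
- rail: Steel rail, fixed, 270 mm long (x, pointing into the lanes, away from the robot), 350 wide, deck 30 mm high, plus a 60 mm wide, 30 high grey control box on its +y side. Origin: centre of the 350 mm wide part, on the table. Three lanes along x, 106 mm wide between 8 mm walls from x = -9 to 127 mm; open deck in front of them
- lane1 (a point): Right-hand lane: where a pan's origin lies when home against the back stop (rail x = 66.5, y = -114, z = 30 mm). From rail x = 16 mm on, lips reach 9 mm in from both walls over the flanges, 79 to 84 mm above the table (4 mm over a flange), open in the middle: pans go in and out only lengthwise, by the front
- lane2 (a point): Middle lane, the same (rail y = 0). In each lane a sprung round catch stands 3 mm out of the deck at rail x = -8 mm; a pan pushed over it (about 5 to 10 N) presses it down, and it springs up behind the pan when that is home. The same force draws a pan out over it
- lane3 (a point): Left-hand lane, the same (rail y = +114 mm)
- wash_tray: Grey plastic tray, fixed, 310 mm (x) by 145 mm (y), 30 mm high, walls and floor 5 mm, left of the rail; room for two pans one behind the other along its x. Origin: centre of its underside
- lever (a joint): Chiller lever on the rail's control box, rad: 0 to 0.2 at the start, leaning towards the robot (off), 1.0 leaning to the back (on). It turns about an axis along the rail's y at rail x = 70, y = 207, z = 52 mm and stays where it is left
- lever_tip (a point): Centre of the lever's black ball (26 mm across), 80 mm from the hinge
- oil: Green oil bottle, 60 mm across, 210 mm tall; not part of the job. Origin: centre of the underside
- jar: Glass jar, 72 mm across, 100 mm tall; not part of the job. Origin: centre of the underside
- dredger: Aluminium flour dredger, 68 mm across, 98 mm tall; not part of the job. Origin: centre of the underside
- mill: Dark wooden pepper mill, 54 mm across, 112 mm tall; not part of the job. Origin: centre of the underside
- bowl: White bowl, 90 mm across, 45 mm high; not part of the job. Origin: centre of the underside
Not all that is in view belongs to the job. Leave any pink look-alike of the full3 alone.

How it is judged:
By the outcome, as a careful person would: the job done as asked, in the order asked, and still so for the second after the job is handed in, with the robot touching nothing.
Of full1, full2, full3 only 2 to 3 are there at a start; the rules pass over those that are not, and their reading is None.
Of empty1, empty2, empty3 only 1 to 2 are there at a start; the rules pass over those that are not, and their reading is None.
At some moment in a run one of full1, full2, full3 may be knocked a few centimetres aside while the robot is not near it.
It also fails if it takes over 210 s, if anything falls off the work surface, if the arm or the gripper's body presses on something with over 40 N, if the wrist force passes 120 N, or if a joint passes its speed limit or range.

ROBOT

A 6-joint arm with a two-finger parallel gripper is mounted at the origin on the work surface. World frame = base frame: x ahead of the robot, y to its left, z up, the work surface at z = 0. Lengths are in m, angles in rad, forces in N, time in s.
With the tool pointing down it reaches from about 0.3 to 0.85 m from the base axis. Payload 5.4 kg.
Tool frame: the origin (TCP) lies midway between the tips of the shut fingers; the grasp point (between the pads) lies 19 mm behind it (arm.hold_point_z is the distance from the TCP to the grasp point, in m); z points along the fingers, y is the line along which they close (so a half turn about z gives the same grasp; the last joint's range is limited). The gripper opens to 85 mm and grips with 20 to 120 N. Pads are 22 mm wide; open, the fingers measure 114 mm over their backs; the gripper's body (76 mm by 85 mm) begins 54 mm behind the grasp point. The pads swing forward as they close: fully open they stand 13 mm farther back than shut.
Start: joints at [-1.333, 0.158, 1.597, -0, 1.386, -0.21], TCP at [0.249, -0.518, 0.231] pointing down, gripper open.
Joint ranges: [-2.91, 2.91], [-0.94, 2.29], [0.18, 2.7], [-1.29, 4.43], [0.17, 2.64], [-3, 3]. Speed limits (rad/s): [2.57, 2.57, 3.14, 3.14, 3.14, 3.14].

INTERFACE

Orientations are given as a unit quaternion [x, y, z, w].
In Python, from workcell import monitor, imaging, arm gives the robot as it stands.
- The arm moves only by the tool send_rows, never from a script. Its argument "targets" is a list of rows, each an object with "travel": the shift along the world's x, y, z normalised to -1 to 1, where 1 is 20 cm, a list of three; "rotation": the turn, a rotation vector about the world's x, y, z normalised to -1 to 1, where 1 is 45 degrees, a list of three; "fingers": the closure, from -1 (fully open) to 1 (shut). A call has exactly 8 rows; each row is the pose to reach, as a shift and turn from the pose commanded when the call began; what a row does not reach only later rows make up. A row lasts 1/10 s, in which the tool goes at most 50 mm and 8.59 degrees, less where a joint would pass 70% of its speed; a pose out of reach is approached as far as the arm can. A call with a number of a shift or a turn outside -1 to 1 is refused whole. A call with a gripper value outside its range is refused whole. The fingers move at their own pace and stop on an object; "grip_force" is the grip in N (left out, the last holds). Time passes only in rows, so rows that repeat a pose let the fingers close, or fill a call up. It gives the time, the measured TCP pose, the force, the opening and the grip force at its end, in the units of the state.
- monitor.observe(): the state, without advancing time (a new reading comes with each control period).
- imaging.get_image(name): name is "scene" or "top"; returns a dict with "img" (480x640x3 uint8, blue, green, red), "range_z" (480x640 float32, m along the optical axis (not along the pixel's ray), 0 where there is no reading), "vertical_fov" (degrees; the focal length in pixels is half the picture's height over the tangent of half this angle, whatever the lens; pixels are square), "cx", "cy" (the principal point, pixels), "R" (3x3) and "t" (3): a world point X has camera coordinates R X + t. Camera axes: x right, y down, z forward; pixel columns grow to the right and rows downward; lengths in m; the calibration is good to about 2 mm. A picture is of the moment at which its call begins.
- arm.close_job(): hands the job in; it is judged then, once.
The state is a dict: "time": time; "joints": joint angles; "qvel": joint speeds; "joint_torque": joint torques, N m; "position": TCP position; "tcp_rot": TCP orientation; "wrist_force": force on the tool from outside, world axes, zero at the start; "torque": the same for the moment, N m; "opening": finger opening in m; "finger_force": force on a finger pad.
Only numpy, scipy, OpenCV 4.12 (cv2) and the standard library are available. Lean on these libraries where they do the work, as an engineer would, in place of code of your own. Each camera call takes 0.05 s, during which the arm holds its last target. There are 200 camera calls.

## Working session

There is one attempt and no reset: what is moved stays moved. The work goes in short steps, Python scripts to look and compute and a tool call to move; the robot and the scene stay as the last step left them, time stands still between calls to the robot, and variables do not carry over. Pictures are saved under pics/ and viewed, at most 14 in all, crops included, and the job is handed in when it is done.

Besides the shell and the picture viewer there is one more tool, called after ">>>" by a JSON object that holds its "op" and its "data", one argument or row to a line. send_rows: Moves the arm, as the interface text tells. Its arguments: {"type":"object","properties":{"targets":{"type":"array"},"grip_force":{"type":"number"}},"required":["targets"]}

```bash
ls; mkdir -p pics; cat > h.py <<'E'
import numpy as np, cv2
from workcell import monitor, imaging, arm
def get(n): 
    d=imaging.get_image(n); d['f']=240/np.tan(np.radians(d['vertical_fov'])/2); return d
def cloud(d):
    z=d['range_z']; v,u=np.mgrid[0:480,0:640]
    c=np.stack([(u-d['cx'])*z/d['f'],(v-d['cy'])*z/d['f'],z],-1)
    P=(c-d['t'])@d['R']; P[z==0]=np.nan; return P
def ray(d,u,v,h):
    r=np.array([(u-d['cx'])/d['f'],(v-d['cy'])/d['f'],1])@d['R']; o=-d['R'].T@d['t']
    return o+r*(h-o[2])/r[2]
E
python3 - <<'E'
from h import *
import pickle
for n in('scene','top'):
    d=get(n); cv2.imwrite(f'pics/{n}0.png',d['img']); pickle.dump(d,open(n+'0.pkl','wb')); print(n,d['f'],d['cx'],d['cy'],-d['R'].T@d['t'],d['R'][2])
print(monitor.observe())
E
```

```text
pics
scene 463.58529602662037 316.3232051264988 239.59439148914106 [ 1.31985459 -0.13237156  0.96114419] [-0.66505091  0.08353082 -0.74211177]
top 501.3102260630805 318.2741776356688 238.81291375619236 [ 0.34107346 -0.03983336  1.46005314] [ 0.14460382 -0.01733706 -0.98933774]
{'time': 0.1, 'joints': array([-1.33310483e+00,  1.58974360e-01,  1.59812030e+00, -7.24036811e-06,
        1.38621061e+00, -2.10119357e-01]), 'qvel': array([-0.00036393, -0.00037059, -0.00486678, -0.00071278,  0.00127476,
       -0.00110304]), 'joint_torque': array([ 3.99167702e-04, -3.96988463e+01, -3.32339180e+01, -1.56216738e-04,
        4.17013478e-03, -2.26424157e-05]), 'position': array([ 0.24880794, -0.51777301,  0.23041491]), 'tcp_rot': array([ 9.75037223e-01,  2.22039816e-01, -1.53625107e-05, -8.56176463e-04]), 'wrist_force': array([ 1.2249549 ,  0.97112272, -0.55200583]), 'torque': array([-0.0091322 , -0.07358198, -0.05317209]), 'finger_force': 0.0, 'opening': 0.0855933572524299}
```

View pics/scene0.png

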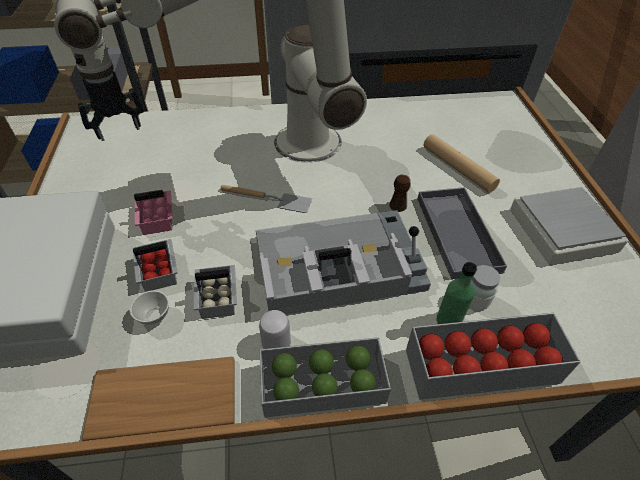

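View pics/top0.png

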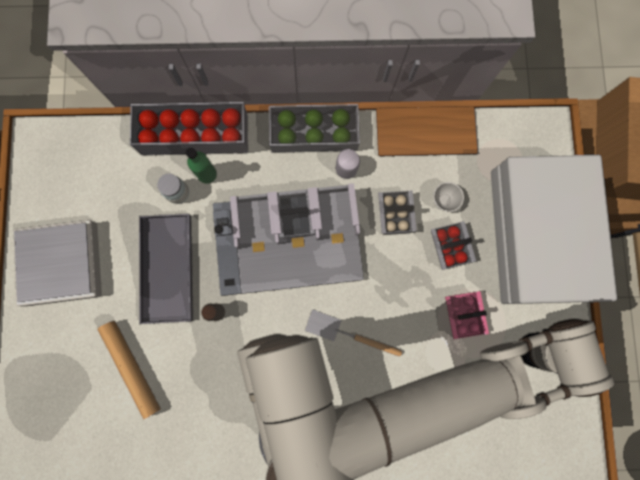

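The scene shows one empty pan, in the middle lane (scene 333,265; top 293,212). Three pans stand on the right:
- Tomatoes (scene 155,263; top 452,245): this is full1.
- Small onions (scene 215,290; top 397,212): this is full3.
- A pink-sided pan (scene 153,212; top 467,315): the look-alike, to be left alone.

I'll check this in an enlarged crop.

```bash
python3 - <<'E'
from h import *
a=cv2.imread('pics/scene0.png')[175:330,110:310]; cv2.imwrite('pics/c1.png',cv2.resize(a,(800,600)))
import pickle
d=pickle.load(open('top0.pkl','rb')); P=cloud(d)
b=cv2.imread('pics/top0.png')[175:340,125:365]; cv2.imwrite('pics/c2.png',cv2.resize(b,(800,550),interpolation=cv2.INTER_CUBIC))
# table check, tops
for n,u,v in[('table',420,290),('deck',290,270),('onion',397,212),('tom',455,245),('bowl',449,196)]: print(n,P[v,u].round(3))
d2=pickle.load(open('scene0.pkl','rb')); Q=cloud(d2)
# raised things 0.085-.105 in pan regions: bars
for n,p in(('top',P),('scene',Q)):
    m=((p[...,2]>.083)&(p[...,2]<.105)&(p[...,1]<-.1)&(p[...,0]>.2)).astype(np.uint8)
    k,l,s,c=cv2.connectedComponentsWithStats(m)
    for i in range(1,k):
        if s[i,4]>15:
            q=p[l==i]; print(n,c[i].round(),s[i,4],q.mean(0).round(4),np.ptp(q,0).round(3))
E
```

```text
table [ 0.397 -0.357  0.001]
deck [0.462 0.018 0.029]
onion [ 0.625 -0.298  0.021]
tom [ 0.514 -0.44   0.096]
bowl [ 0.673 -0.458  0.006]
top [348. 159.] 382 [ 0.7646 -0.1545  0.0948] [0.064 0.063 0.022]
top [507. 234.] 394 [ 0.5419 -0.5858  0.095 ] [0.398 0.011 0.022]
top [353. 203.] 191 [ 0.6404 -0.1645  0.0864] [0.121 0.024 0.011]
top [400. 208.] 161 [ 0.6218 -0.2923  0.0971] [0.016 0.078 0.021]
top [458. 242.] 153 [ 0.5213 -0.4473  0.0977] [0.028 0.077 0.021]
top [472. 315.] 161 [ 0.3237 -0.4721  0.0976] [0.022 0.076 0.021]
scene [149. 195.] 212 [ 0.3265 -0.473   0.0938] [0.024 0.078 0.019]
scene [ 66. 297.] 959 [ 0.6454 -0.6139  0.0947] [0.399 0.15  0.022]
scene [149. 248.] 254 [ 0.5246 -0.4486  0.0945] [0.031 0.076 0.02 ]
scene [267. 278.] 245 [ 0.6418 -0.1644  0.0849] [0.121 0.024 0.006]
scene [212. 274.] 275 [ 0.6256 -0.2926  0.0945] [0.018 0.077 0.019]
scene [274. 323.] 581 [ 0.7727 -0.155   0.0935] [0.063 0.062 0.019]
```

View pics/c1.png

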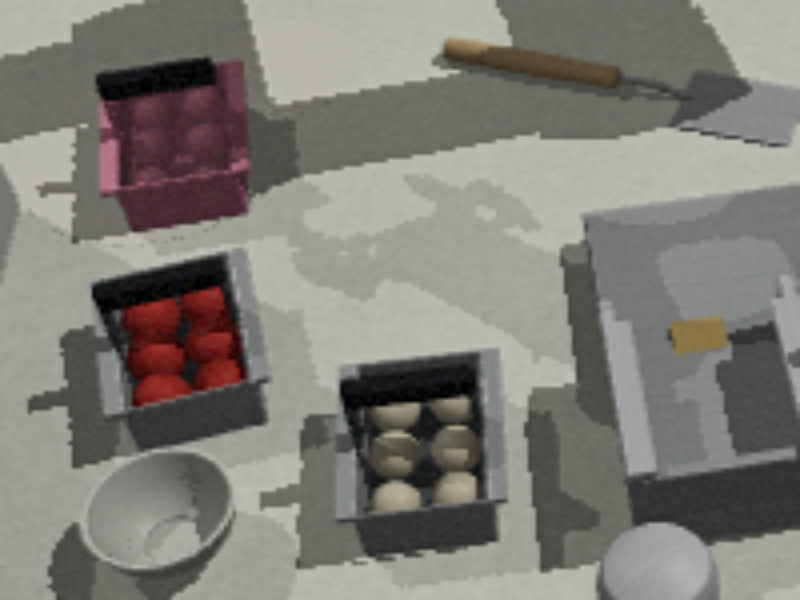

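View pics/c2.png

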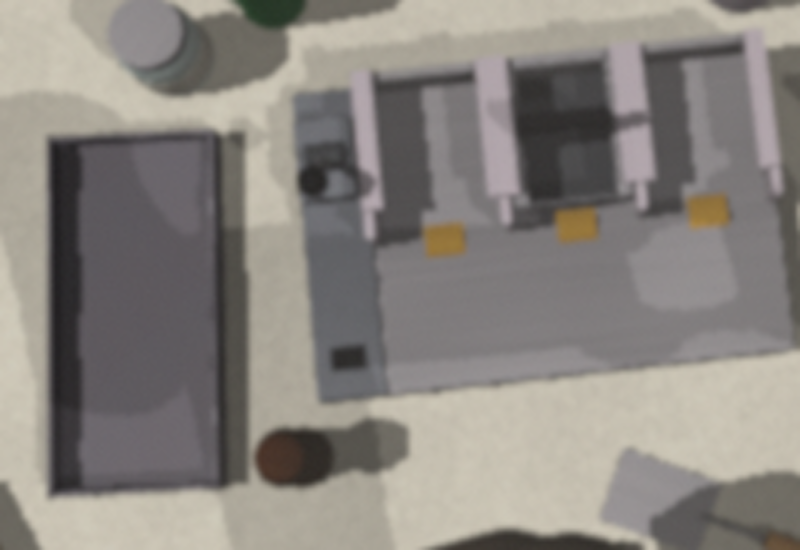

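The crops confirm it: steel pans of tomatoes (crop 180,340) and onions (crop 425,440) are the targets, and the pink pan stays. Only lane 2 holds a pan, and the wash tray is clear. Next I'll measure poses.

```bash
cat >> h.py <<'E'
def rect(p):
    (c,s,a)=cv2.minAreaRect(p[:,:2].astype(np.float32)*1000)
    if s[0]<s[1]: a+=90; s=s[::-1]
    return np.round(c,1),np.round(s,1),round((a+90)%180-90,2)   # centre mm, (long,short), angle of long axis from x
def bars(p,zlo=.09,zhi=.104,box=(.2,.8,-.54,-.2),minn=15):
    x,y,z=np.nan_to_num(p,nan=-9).transpose(2,0,1)
    m=((z>zlo)&(z<zhi)&(y<box[3])&(y>box[2])&(x>box[0])&(x<box[1])).astype(np.uint8)
    k,l,s,c=cv2.connectedComponentsWithStats(m)
    for i in range(1,k):
        if s[i,4]>=minn: q=p[l==i]; print(c[i].round(),s[i,4],*rect(q),'zmed',np.median(q[:,2]).round(4),'zmax',q[:,2].max().round(4))
E
python3 - <<'E'
from h import *
import pickle
for n in('top','scene'):
    d=pickle.load(open(n+'0.pkl','rb')); P=cloud(d); print(n)
    print('bars'); bars(P,.085,.106)
    print('empty bar'); bars(P,.11,.14,(.5,.75,-.15,.15))
    print('lips'); bars(P,.08,.09,(.5,.75,-.2,.25))
    print('deck'); bars(P,.024,.036,(.35,.75,-.3,.22),300)
    print('tray rim'); bars(P,.026,.034,(.3,.8,.2,.45),60)
    print('trayfloor'); bars(P,.002,.009,(.3,.8,.2,.5),800)
    print('ball'); bars(P,.09,.17,(.5,.8,.15,.26),5)
    print('tall'); bars(P,.04,.25,(.3,.9,.1,.45),60)
E
```

```text
top
bars
[400. 208.] 158 [ 623.2 -292.5] [78.  15.1] -87.9 zmed 0.0977 zmax 0.1053
[458. 242.] 151 [ 521.7 -448.3] [77.1 13.9] -77.34 zmed 0.0982 zmax 0.1049
[472. 314.] 160 [ 323.6 -474.3] [77.5 14.3] -82.36 zmed 0.0987 zmax 0.1058
empty bar
[294. 210.] 172 [6.158e+02 3.000e-01] [77.  14.8] -85.42 zmed 0.1285 zmax 0.1364
lips
[353. 169.] 21 [ 740.4 -166.9] [29.1  8.7] -64.44 zmed 0.0845 zmax 0.0892
[353. 204.] 240 [ 636.2 -164.9] [126.9  17.5] 4.97 zmed 0.0849 zmax 0.09
[314. 208.] 363 [629.1 -54.7] [120.4  29. ] 5.24 zmed 0.0855 zmax 0.09
[274. 213.] 385 [609.8  55.7] [141.1  29.2] 5.14 zmed 0.085 zmax 0.0899
[235. 218.] 258 [599.4 166.4] [143.1  17.9] 4.88 zmed 0.085 zmax 0.0898
deck
[290. 250.] 9017 [544.5  24.3] [409.3 264.2] -84.92 zmed 0.0311 zmax 0.036
[296. 224.] 389 [596.  -1.] [77.  61.3] -84.98 zmed 0.0332 zmax 0.036
tray rim
[220. 206.] 93 [654.1 219.1] [39.2 24.6] -86.56 zmed 0.0308 zmax 0.034
[143. 265.] 273 [480.7 422.9] [314.9  77.3] -5.25 zmed 0.0303 zmax 0.034
[189. 249.] 75 [530.1 306.3] [121.3   6.4] 1.44 zmed 0.0301 zmax 0.0338
[222. 262.] 403 [482.3 214.7] [171
[... 1538 characters left out ...]
 zmax 0.0359
tray rim
[459. 226.] 502 [478.1 375.2] [313.8 147.4] 1.23 zmed 0.0297 zmax 0.0339
[402. 231.] 308 [471.8 213.2] [152.1  26.3] -0.02 zmed 0.0301 zmax 0.0338
[422. 280.] 166 [650.3 218.8] [40.3 35.2] -82.47 zmed 0.0301 zmax 0.0335
trayfloor
[460. 231.] 2920 [466.1 382.3] [287.9 126.9] 1.49 zmed 0.0055 zmax 0.009
ball
[414. 234.] 125 [573.9 202.1] [24.7 23.1] -19.48 zmed 0.1297 zmax 0.1407
[455. 294.] 534 [762.1 244.4] [55.5 28.1] 4.04 zmed 0.1328 zmax 0.1693
tall
[401. 187.] 357 [354.9 232.5] [46.3 41.3] 87.2 zmed 0.0913 zmax 0.1141
[404. 262.] 1286 [622.5 180. ] [162.  107.6] -23.17 zmed 0.0653 zmax 0.1407
[476. 323.] 7061 [785.5 294.1] [311.8 229. ] 89.99 zmed 0.0818 zmax 0.2133
```

>>> {"op": "send_rows", "data": {
  "targets": [
    {"travel":[0.6,0.9,0],"rotation":[0,0,0.55],"fingers":-1},
    {"travel":[0.6,0.9,0],"rotation":[0,0,0.55],"fingers":-1},
    {"travel":[0.6,0.9,0],"rotation":[0,0,0.55],"fingers":-1},
    {"travel":[0.6,0.9,0],"rotation":[0,0,0.55],"fingers":-1},
    {"travel":[0.6,0.9,0],"rotation":[0,0,0.55],"fingers":-1},
    {"travel":[0.6,0.9,0],"rotation":[0,0,0.55],"fingers":-1},
    {"travel":[0.6,0.9,0],"rotation":[0,0,0.55],"fingers":-1},
    {"travel":[0.6,0.9,0],"rotation":[0,0,0.55],"fingers":-1}
  ],
  "grip_force": 60
}}

```text
time: 0.9
position: [0.3683, -0.3392, 0.2311]
tcp_rot: [0.905, 0.425, -0.0, -0.0]
wrist_force: [-0.9, 0.1, 0.0]
opening: 0.0857
finger_force: 0.0
```

>>> {"op": "send_rows", "data": {
  "targets": [
    {"travel":[0.6,0.9,0],"rotation":[0,0,0.55],"fingers":-1},
    {"travel":[0.6,0.9,0],"rotation":[0,0,0.55],"fingers":-1},
    {"travel":[0.6,0.9,0],"rotation":[0,0,0.55],"fingers":-1},
    {"travel":[0.6,0.9,0],"rotation":[0,0,0.55],"fingers":-1},
    {"travel":[0.6,0.9,0],"rotation":[0,0,0.55],"fingers":-1},
    {"travel":[0.6,0.9,0],"rotation":[0,0,0.55],"fingers":-1},
    {"travel":[0.6,0.9,0],"rotation":[0,0,0.55],"fingers":-1},
    {"travel":[0.6,0.9,0],"rotation":[0,0,0.55],"fingers":-1}
  ]
}}

```text
time: 1.7
position: [0.4884, -0.1599, 0.2312]
tcp_rot: [0.793, 0.609, -0.0, -0.0]
wrist_force: [0.6, 0.6, -0.3]
opening: 0.0854
finger_force: 0.0
```

>>> {"op": "send_rows", "data": {
  "targets": [
    {"travel":[0.635,0.79,0],"rotation":[0,0,0.44],"fingers":-1},
    {"travel":[0.635,0.79,0],"rotation":[0,0,0.44],"fingers":-1},
    {"travel":[0.635,0.79,0],"rotation":[0,0,0.44],"fingers":-1},
    {"travel":[0.635,0.79,0],"rotation":[0,0,0.44],"fingers":-1},
    {"travel":[0.635,0.79,0],"rotation":[0,0,0.44],"fingers":-1},
    {"travel":[0.635,0.79,0],"rotation":[0,0,0.44],"fingers":-1},
    {"travel":[0.635,0.79,0],"rotation":[0,0,0.44],"fingers":-1},
    {"travel":[0.635,0.79,0],"rotation":[0,0,0.44],"fingers":-1}
  ]
}}

```text
time: 2.5
position: [0.6154, -0.0021, 0.2315]
tcp_rot: [0.677, 0.736, -0.0, 0.0]
wrist_force: [0.1, 0.7, 0.1]
opening: 0.0856
finger_force: 0.0
```

>>> {"op": "send_rows", "data": {
  "targets": [
    {"travel":[0.004,0.012,-0.25],"rotation":[0,0,0.006],"fingers":-1},
    {"travel":[0.004,0.012,-0.45],"rotation":[0,0,0.006],"fingers":-1},
    {"travel":[0.004,0.012,-0.6],"rotation":[0,0,0.006],"fingers":-1},
    {"travel":[0.004,0.012,-0.652],"rotation":[0,0,0.006],"fingers":-1},
    {"travel":[0.004,0.012,-0.652],"rotation":[0,0,0.006],"fingers":1},
    {"travel":[0.004,0.012,-0.652],"rotation":[0,0,0.006],"fingers":1},
    {"travel":[0.004,0.012,-0.652],"rotation":[0,0,0.006],"fingers":1},
    {"travel":[0.004,0.012,-0.652],"rotation":[0,0,0.006],"fingers":1}
  ]
}}

```text
time: 3.3
position: [0.6181, 0.0018, 0.103]
tcp_rot: [0.674, 0.739, 0.001, 0.001]
wrist_force: [0.0, 0.1, 0.3]
opening: 0.0284
finger_force: 0.0
```

>>> {"op": "send_rows", "data": {
  "targets": [
    {"travel":[0,0,0],"rotation":[0,0,0],"fingers":1},
    {"travel":[0,0,0],"rotation":[0,0,0],"fingers":1},
    {"travel":[0,0,0],"rotation":[0,0,0],"fingers":1},
    {"travel":[0,0,0],"rotation":[0,0,0],"fingers":1},
    {"travel":[0,0,0],"rotation":[0,0,0],"fingers":1},
    {"travel":[-0.05,-0.0044,0],"rotation":[0,0,0],"fingers":1},
    {"travel":[-0.1,-0.0088,0],"rotation":[0,0,0],"fingers":1},
    {"travel":[-0.15,-0.0132,0],"rotation":[0,0,0],"fingers":1}
  ]
}}

```text
time: 4.1
position: [0.5877, -0.0007, 0.1022]
tcp_rot: [0.674, 0.739, 0.001, 0.001]
wrist_force: [2.1, 0.1, 2.2]
opening: 0.013
finger_force: 59.6
```

>>> {"op": "send_rows", "data": {
  "targets": [
    {"travel":[-0.07,-0.006,0],"rotation":[0,0,0],"fingers":1},
    {"travel":[-0.14,-0.0124,0],"rotation":[0,0,0],"fingers":1},
    {"travel":[-0.21,-0.0186,0],"rotation":[0,0,0],"fingers":1},
    {"travel":[-0.28,-0.0247,0],"rotation":[0,0,0],"fingers":1},
    {"travel":[-0.35,-0.031,0],"rotation":[0,0,0],"fingers":1},
    {"travel":[-0.42,-0.037,0],"rotation":[0,0,0],"fingers":1},
    {"travel":[-0.49,-0.043,0],"rotation":[0,0,0],"fingers":1},
    {"travel":[-0.55,-0.0486,0],"rotation":[0,0,0],"fingers":1}
  ]
}}

```text
time: 4.9
position: [0.4778, -0.0106, 0.1023]
tcp_rot: [0.674, 0.739, 0.001, 0.002]
wrist_force: [3.4, 0.5, 3.5]
opening: 0.0127
finger_force: 60.1
```

>>> {"op": "send_rows", "data": {
  "targets": [
    {"travel":[0,0,0.1],"rotation":[0,0,0],"fingers":1},
    {"travel":[0,0,0.2],"rotation":[0,0,0],"fingers":1},
    {"travel":[0,0,0.3],"rotation":[0,0,0],"fingers":1},
    {"travel":[0,0,0.4],"rotation":[0,0,0],"fingers":1},
    {"travel":[0,0,0.5],"rotation":[0,0,0],"fingers":1},
    {"travel":[0,0,0.6],"rotation":[0,0,0],"fingers":1},
    {"travel":[0,0,0.65],"rotation":[0,0,0],"fingers":1},
    {"travel":[0,0,0.65],"rotation":[0,0,0],"fingers":1}
  ]
}}

```text
time: 5.7
position: [0.4772, -0.0104, 0.232]
tcp_rot: [0.674, 0.739, 0.0, 0.001]
wrist_force: [0.9, 0.2, -2.9]
opening: 0.0128
finger_force: 59.1
```

>>> {"op": "send_rows", "data": {
  "targets": [
    {"travel":[0.005,0.1,0],"rotation":[0,0,0],"fingers":1},
    {"travel":[0.005,0.22,0],"rotation":[0,0,-0.02],"fingers":1},
    {"travel":[0.005,0.34,0],"rotation":[0,0,-0.02],"fingers":1},
    {"travel":[0.005,0.46,0],"rotation":[0,0,-0.03],"fingers":1},
    {"travel":[0.005,0.58,0],"rotation":[0,0,-0.04],"fingers":1},
    {"travel":[0.005,0.7,0],"rotation":[0,0,-0.04],"fingers":1},
    {"travel":[0.005,0.82,0],"rotation":[0,0,-0.04],"fingers":1},
    {"travel":[0.005,0.93,0],"rotation":[0,0,-0.04],"fingers":1}
  ]
}}

```text
time: 6.5
position: [0.4765, 0.1767, 0.229]
tcp_rot: [0.686, 0.728, -0.001, -0.001]
wrist_force: [0.1, -0.4, -1.8]
opening: 0.013
finger_force: 59.1
```

>>> {"op": "send_rows", "data": {
  "targets": [
    {"travel":[0.005,0.12,0],"rotation":[0,0,0],"fingers":1},
    {"travel":[0.005,0.25,0],"rotation":[0,0,-0.02],"fingers":1},
    {"travel":[0.005,0.38,0],"rotation":[0,0,-0.02],"fingers":1},
    {"travel":[0.005,0.5,0],"rotation":[0,0,-0.03],"fingers":1},
    {"travel":[0.005,0.63,0],"rotation":[0,0,-0.04],"fingers":1},
    {"travel":[0.005,0.76,0],"rotation":[0,0,-0.04],"fingers":1},
    {"travel":[0.005,0.9,0],"rotation":[0,0,-0.04],"fingers":1},
    {"travel":[0.005,1.0,0],"rotation":[0,0,-0.04],"fingers":1}
  ]
}}

```text
time: 7.3
position: [0.4775, 0.3768, 0.2286]
tcp_rot: [0.697, 0.717, -0.002, -0.001]
wrist_force: [-0.8, -0.2, -2.5]
opening: 0.0131
finger_force: 59.1
```

>>> {"op": "send_rows", "data": {
  "targets": [
    {"travel":[0,0,-0.1],"rotation":[0,0,0],"fingers":1},
    {"travel":[0,0,-0.22],"rotation":[0,0,0],"fingers":1},
    {"travel":[0,0,-0.34],"rotation":[0,0,0],"fingers":1},
    {"travel":[0,0,-0.46],"rotation":[0,0,0],"fingers":1},
    {"travel":[0,0,-0.58],"rotation":[0,0,0],"fingers":1},
    {"travel":[0,0,-0.66],"rotation":[0,0,0],"fingers":1},
    {"travel":[0,0,-0.72],"rotation":[0,0,0],"fingers":1},
    {"travel":[0,0,-0.75],"rotation":[0,0,0],"fingers":1}
  ]
}}

```text
time: 8.1
position: [0.478, 0.3753, 0.0793]
tcp_rot: [0.697, 0.717, -0.001, -0.0]
wrist_force: [0.3, -0.2, -3.0]
opening: 0.0131
finger_force: 59.1
```

>>> {"op": "send_rows", "data": {
  "targets": [
    {"travel":[0,0,-0.01],"rotation":[0,0,0],"fingers":1},
    {"travel":[0,0,-0.02],"rotation":[0,0,0],"fingers":1},
    {"travel":[0,0,-0.02],"rotation":[0,0,0],"fingers":1},
    {"travel":[0,0,-0.02],"rotation":[0,0,0],"fingers":-1},
    {"travel":[0,0,-0.02],"rotation":[0,0,0],"fingers":-1},
    {"travel":[0,0,-0.02],"rotation":[0,0,0],"fingers":-1},
    {"travel":[0,0,-0.02],"rotation":[0,0,0],"fingers":-1},
    {"travel":[0,0,-0.02],"rotation":[0,0,0],"fingers":-1}
  ]
}}

```text
time: 8.9
position: [0.4789, 0.3758, 0.0771]
tcp_rot: [0.697, 0.717, 0.0, 0.0]
wrist_force: [0.2, 0.1, -0.3]
opening: 0.0837
finger_force: 0.0
```

>>> {"op": "send_rows", "data": {
  "targets": [
    {"travel":[0,0,0.1],"rotation":[0,0,0],"fingers":-1},
    {"travel":[0,0,0.3],"rotation":[0,0,0],"fingers":-1},
    {"travel":[0,0,0.5],"rotation":[0,0,0],"fingers":-1},
    {"travel":[0,0,0.7],"rotation":[0,0,0],"fingers":-1},
    {"travel":[0,0,0.8],"rotation":[0,0,0],"fingers":-1},
    {"travel":[0,-0.2,0.8],"rotation":[0,0,0],"fingers":-1},
    {"travel":[0,-0.45,0.8],"rotation":[0,0,0],"fingers":-1},
    {"travel":[0,-0.7,0.8],"rotation":[0,0,0],"fingers":-1}
  ]
}}

```text
time: 9.7
position: [0.4785, 0.2346, 0.2371]
tcp_rot: [0.696, 0.718, 0.0, 0.0]
wrist_force: [0.7, 0.1, 0.1]
opening: 0.0854
finger_force: 0.0
```

>>> {"op": "send_rows", "data": {
  "targets": [
    {"travel":[0,-0.2,0],"rotation":[0,0,0],"fingers":-1},
    {"travel":[0,-0.4,0],"rotation":[0,0,0],"fingers":-1},
    {"travel":[0,-0.6,0],"rotation":[0,0,0],"fingers":-1},
    {"travel":[0,-0.8,0],"rotation":[0,0,0],"fingers":-1},
    {"travel":[0,-1,0],"rotation":[0,0,0],"fingers":-1},
    {"travel":[0,-1,0],"rotation":[0,0,0],"fingers":-1},
    {"travel":[0,-1,0],"rotation":[0,0,0],"fingers":-1},
    {"travel":[0,-1,0],"rotation":[0,0,0],"fingers":-1}
  ]
}}

```text
time: 10.5
position: [0.4787, 0.0366, 0.2369]
tcp_rot: [0.697, 0.717, 0.0, -0.0]
wrist_force: [-0.9, -0.2, 0.2]
opening: 0.0853
finger_force: 0.0
```

```bash
python3 - <<'E'
from h import *
for n in('top','scene'):
    d=get(n); cv2.imwrite(f'pics/{n}1.png',d['img']); P=cloud(d); print(n)
    bars(P,.085,.106); print('empty'); bars(P,.09,.11,(.4,.56,.25,.45))
E
```

```text
top
[400. 208.] 156 [ 623.4 -293.4] [78.9 15.7] -87.86 zmed 0.0981 zmax 0.1044
[458. 242.] 151 [ 521.8 -448.8] [78.1 13.9] -77.66 zmed 0.0983 zmax 0.1052
[472. 315.] 157 [ 323.5 -473.1] [76.9 14.1] -82.64 zmed 0.0983 zmax 0.1053
empty
[157. 265.] 154 [479.6 373.5] [77.7 14.3] -88.88 zmed 0.1035 zmax 0.1098
scene
[148. 195.] 194 [ 323.9 -473.9] [77.  20.4] -81.75 zmed 0.096 zmax 0.1023
[149. 248.] 247 [ 522.1 -449.2] [78.2 19.1] -76.94 zmed 0.0961 zmax 0.1034
[211. 274.] 262 [ 624.3 -292.7] [76.9 17.9] -87.69 zmed 0.0966 zmax 0.1029
empty
[465. 209.] 193 [480.7 374.6] [80.3 17.6] -86.23 zmed 0.101 zmax 0.1066
```

Camera check: the empty pan is upright in the tray, with its bar at (480, 374) and its top at 0.103 m. The filled pans haven't moved. Next is the onion pan.

>>> {"op": "send_rows", "data": {
  "targets": [
    {"travel":[0.05,-0.15,0],"rotation":[0,0,0.016],"fingers":-1},
    {"travel":[0.14,-0.35,0],"rotation":[0,0,0.016],"fingers":-1},
    {"travel":[0.23,-0.55,0],"rotation":[0,0,0.016],"fingers":-1},
    {"travel":[0.32,-0.75,0],"rotation":[0,0,0.016],"fingers":-1},
    {"travel":[0.4,-0.95,0],"rotation":[0,0,0.016],"fingers":-1},
    {"travel":[0.4,-1,0],"rotation":[0,0,0.016],"fingers":-1},
    {"travel":[0.4,-1,0],"rotation":[0,0,0.016],"fingers":-1},
    {"travel":[0.4,-1,0],"rotation":[0,0,0.016],"fingers":-1}
  ]
}}

```text
time: 11.4
position: [0.5586, -0.1627, 0.2367]
tcp_rot: [0.692, 0.722, 0.0, -0.001]
wrist_force: [1.1, 1.2, 0.5]
opening: 0.0855
finger_force: 0.0
```

>>> {"op": "send_rows", "data": {
  "targets": [
    {"travel":[0.12,-0.2,0],"rotation":[0,0,0],"fingers":-1},
    {"travel":[0.24,-0.4,0],"rotation":[0,0,0],"fingers":-1},
    {"travel":[0.325,-0.6,0],"rotation":[0,0,0],"fingers":-1},
    {"travel":[0.325,-0.645,0],"rotation":[0,0,0],"fingers":-1},
    {"travel":[0.325,-0.645,0],"rotation":[0,0,0],"fingers":-1},
    {"travel":[0.325,-0.645,0],"rotation":[0,0,0],"fingers":-1},
    {"travel":[0.325,-0.645,0],"rotation":[0,0,0],"fingers":-1},
    {"travel":[0.325,-0.645,0],"rotation":[0,0,0],"fingers":-1}
  ]
}}

```text
time: 12.2
position: [0.6238, -0.2917, 0.2375]
tcp_rot: [0.692, 0.722, 0.0, 0.0]
wrist_force: [0.1, -0.1, -0.6]
opening: 0.0852
finger_force: 0.0
```

>>> {"op": "send_rows", "data": {
  "targets": [
    {"travel":[0,-0.006,-0.2],"rotation":[0,0,0],"fingers":-1},
    {"travel":[0,-0.006,-0.4],"rotation":[0,0,0],"fingers":-1},
    {"travel":[0,-0.006,-0.6],"rotation":[0,0,0],"fingers":-1},
    {"travel":[0,-0.006,-0.75],"rotation":[0,0,0],"fingers":-1},
    {"travel":[0,-0.006,-0.825],"rotation":[0,0,0],"fingers":-1},
    {"travel":[0,-0.006,-0.825],"rotation":[0,0,0],"fingers":1},
    {"travel":[0,-0.006,-0.825],"rotation":[0,0,0],"fingers":1},
    {"travel":[0,-0.006,-0.825],"rotation":[0,0,0],"fingers":1}
  ]
}}

```text
time: 13.0
position: [0.6254, -0.2954, 0.0749]
tcp_rot: [0.692, 0.722, 0.0, 0.002]
wrist_force: [-0.2, 0.0, 0.5]
opening: 0.0439
finger_force: 0.0
```

>>> {"op": "send_rows", "data": {
  "targets": [
    {"travel":[0,0,0],"rotation":[0,0,0],"fingers":1},
    {"travel":[0,0,0],"rotation":[0,0,0],"fingers":1},
    {"travel":[0,0,0],"rotation":[0,0,0],"fingers":1},
    {"travel":[0,0,0],"rotation":[0,0,0],"fingers":1},
    {"travel":[0,0,0],"rotation":[0,0,0],"fingers":1},
    {"travel":[0,0,0],"rotation":[0,0,0],"fingers":1},
    {"travel":[0,0,0],"rotation":[0,0,0],"fingers":1},
    {"travel":[0,0,0.02],"rotation":[0,0,0],"fingers":1}
  ]
}}

```text
time: 13.8
position: [0.6232, -0.2941, 0.0751]
tcp_rot: [0.693, 0.721, -0.0, -0.001]
wrist_force: [0.3, 0.6, -4.7]
opening: 0.013
finger_force: 58.9
```

>>> {"op": "send_rows", "data": {
  "targets": [
    {"travel":[0,0,0.08],"rotation":[0,0,0],"fingers":1},
    {"travel":[0,0,0.16],"rotation":[0,0,0],"fingers":1},
    {"travel":[0,0,0.26],"rotation":[0,0,0],"fingers":1},
    {"travel":[0,0,0.36],"rotation":[0,0,0],"fingers":1},
    {"travel":[0,0,0.46],"rotation":[0,0,0],"fingers":1},
    {"travel":[0,0,0.54],"rotation":[0,0,0],"fingers":1},
    {"travel":[0,0,0.6],"rotation":[0,0,0],"fingers":1},
    {"travel":[0,0,0.6],"rotation":[0,0,0],"fingers":1}
  ]
}}

```text
time: 14.6
position: [0.6248, -0.2952, 0.1988]
tcp_rot: [0.692, 0.721, 0.0, 0.002]
wrist_force: [0.0, -1.0, -3.7]
opening: 0.0133
finger_force: 59.0
```

>>> {"op": "send_rows", "data": {
  "targets": [
    {"travel":[-0.06,0.05,0],"rotation":[0,0,0.01],"fingers":1},
    {"travel":[-0.16,0.15,0],"rotation":[0,0,0.02],"fingers":1},
    {"travel":[-0.27,0.27,0],"rotation":[0,0,0.03],"fingers":1},
    {"travel":[-0.38,0.4,0],"rotation":[0,0,0.04],"fingers":1},
    {"travel":[-0.49,0.53,0],"rotation":[0,0,0.05],"fingers":1},
    {"travel":[-0.58,0.66,0],"rotation":[0,0,0.06],"fingers":1},
    {"travel":[-0.65,0.77,0],"rotation":[0,0,0.061],"fingers":1},
    {"travel":[-0.695,0.835,0],"rotation":[0,0,0.061],"fingers":1}
  ]
}}

```text
time: 15.4
position: [0.483, -0.1254, 0.1947]
tcp_rot: [0.675, 0.738, -0.0, -0.001]
wrist_force: [0.6, -0.1, -4.9]
opening: 0.0126
finger_force: 59.0
```

>>> {"op": "send_rows", "data": {
  "targets": [
    {"travel":[0,0,0],"rotation":[0,0,0],"fingers":1},
    {"travel":[0,0,0],"rotation":[0,0,0],"fingers":1},
    {"travel":[0,0,-0.07],"rotation":[0,0,0],"fingers":1},
    {"travel":[0,0,-0.14],"rotation":[0,0,0],"fingers":1},
    {"travel":[0,0,-0.21],"rotation":[0,0,0],"fingers":1},
    {"travel":[0,0,-0.28],"rotation":[0,0,0],"fingers":1},
    {"travel":[0,0,-0.35],"rotation":[0,0,0],"fingers":1},
    {"travel":[0,0,-0.4],"rotation":[0,0,0],"fingers":1}
  ]
}}

```text
time: 16.2
position: [0.484, -0.1272, 0.1139]
tcp_rot: [0.675, 0.738, -0.0, -0.001]
wrist_force: [-1.0, 0.2, -3.5]
opening: 0.0128
finger_force: 59.0
```

```bash
python3 - <<'E'
from h import *
print(monitor.observe()['position'],monitor.observe()['wrist_force'])
for n in('top','scene'):
    d=get(n); cv2.imwrite(f'pics/{n}2.png',d['img']); P=cloud(d); print(n)
    bars(P,.085,.106)
    if n=='scene': cv2.imwrite('pics/c3.png',cv2.resize(d['img'][170:320,210:450],(800,500)))
    # flanges of the pan: z approx .05-.1
    print('rim'); bars(P,.07,.105,(.4,.56,-.19,-.06))
E
```

```text
[ 0.48404055 -0.1271597   0.11393721] [-0.99859948  0.2382704  -3.49843809]
top
[458. 242.] 151 [ 521.7 -448.2] [77.3 14. ] -77.27 zmed 0.098 zmax 0.105
[472. 314.] 161 [ 323.7 -474. ] [77.3 14.1] -82.2 zmed 0.0983 zmax 0.1057
rim
[326. 267.] 114 [462.5 -83. ] [77.4 11.6] 5.3 zmed 0.0876 zmax 0.0966
[333. 263.] 17 [ 474.3 -104. ] [17.7  8. ] 45.64 zmed 0.0726 zmax 0.0772
[357. 270.] 19 [ 451.7 -169.3] [24.9  5.4] 3.0 zmed 0.0855 zmax 0.0927
[336. 274.] 78 [ 444.3 -109.3] [27.8 25.1] -1.46 zmed 0.0761 zmax 0.0828
scene
[149. 195.] 191 [ 323.6 -474. ] [77.1 20.6] -83.35 zmed 0.0957 zmax 0.102
[149. 248.] 248 [ 521.4 -449.1] [77.9 20. ] -77.47 zmed 0.0961 zmax 0.1037
rim
[280. 235.] 578 [ 484.2 -124.8] [124.5  99.9] 4.81 zmed 0.0829 zmax 0.1043
[285. 221.] 32 [ 449.4 -105.9] [21.2 13.8] -25.53 zmed 0.0741 zmax 0.079
[273. 232.] 62 [ 486.1 -143.4] [24.9 23.6] -2.4 zmed 0.0744 zmax 0.0794
[287. 230.] 45 [ 482.1 -105.1] [21.1 18.5] 86.07 zmed 0.0736 zmax 0.0802
```

View pics/c3.png

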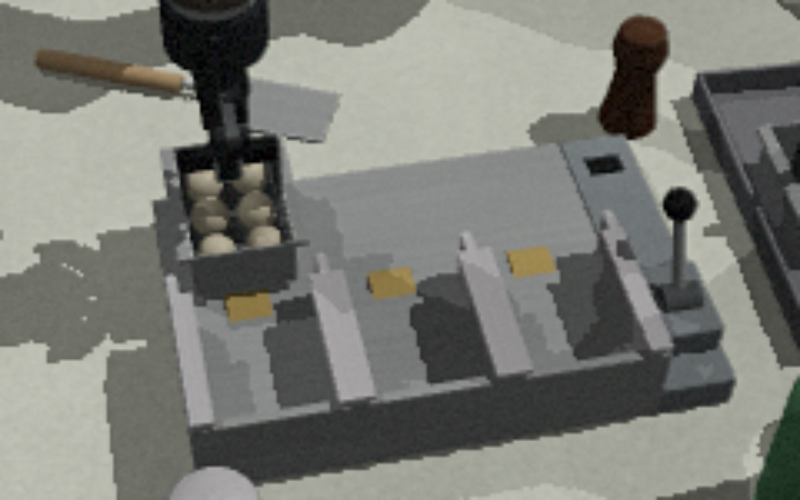

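The crop shows the onion pan held level and in line in front of lane 1, and lane 2 is clear. The scene view puts the pan centre at (484, -125), under 1 mm off the lane line. I'll lower it and slide it in.

>>> {"op": "send_rows", "data": {
  "targets": [
    {"travel":[0,-0.003,-0.03],"rotation":[0,0,0],"fingers":1},
    {"travel":[0,-0.003,-0.06],"rotation":[0,0,0],"fingers":1},
    {"travel":[0,-0.003,-0.06],"rotation":[0,0,0],"fingers":1},
    {"travel":[0.05,0.0015,-0.06],"rotation":[0,0,0],"fingers":1},
    {"travel":[0.1,0.006,-0.06],"rotation":[0,0,0],"fingers":1},
    {"travel":[0.15,0.01,-0.06],"rotation":[0,0,0],"fingers":1},
    {"travel":[0.2,0.0147,-0.06],"rotation":[0,0,0],"fingers":1},
    {"travel":[0.25,0.019,-0.06],"rotation":[0,0,0],"fingers":1}
  ]
}}

```text
time: 17.1
position: [0.5358, -0.1235, 0.1039]
tcp_rot: [0.675, 0.738, 0.0, 0.0]
wrist_force: [-0.9, -0.3, -2.2]
opening: 0.0135
finger_force: 59.3
```

>>> {"op": "send_rows", "data": {
  "targets": [
    {"travel":[0.05,0.0044,-0.004],"rotation":[0,0,0],"fingers":1},
    {"travel":[0.1,0.0088,-0.004],"rotation":[0,0,0],"fingers":1},
    {"travel":[0.15,0.0132,-0.004],"rotation":[0,0,0],"fingers":1},
    {"travel":[0.2,0.0177,-0.004],"rotation":[0,0,0],"fingers":1},
    {"travel":[0.25,0.022,-0.004],"rotation":[0,0,0],"fingers":1},
    {"travel":[0.3,0.0265,-0.004],"rotation":[0,0,0],"fingers":1},
    {"travel":[0.35,0.031,-0.004],"rotation":[0,0,0],"fingers":1},
    {"travel":[0.39,0.0345,-0.004],"rotation":[0,0,0],"fingers":1}
  ]
}}

```text
time: 17.9
position: [0.6136, -0.1168, 0.1036]
tcp_rot: [0.675, 0.738, -0.0, 0.0]
wrist_force: [-7.6, -0.9, 8.3]
opening: 0.0129
finger_force: 60.7
```

>>> {"op": "send_rows", "data": {
  "targets": [
    {"travel":[0.02,0.0018,0],"rotation":[0,0,0],"fingers":1},
    {"travel":[0.04,0.0035,0],"rotation":[0,0,0],"fingers":1},
    {"travel":[0.05,0.0044,0],"rotation":[0,0,0],"fingers":1},
    {"travel":[0.06,0.0053,0],"rotation":[0,0,0],"fingers":1},
    {"travel":[0.07,0.0062,0],"rotation":[0,0,0],"fingers":1},
    {"travel":[0.075,0.0066,0],"rotation":[0,0,0],"fingers":1},
    {"travel":[0.075,0.0066,0],"rotation":[0,0,0],"fingers":1},
    {"travel":[0.075,0.0066,0],"rotation":[0,0,0],"fingers":1}
  ]
}}

```text
time: 18.7
position: [0.6266, -0.1155, 0.1035]
tcp_rot: [0.675, 0.738, -0.001, -0.001]
wrist_force: [-11.1, 0.2, 8.5]
opening: 0.0131
finger_force: 60.9
```

>>> {"op": "send_rows", "data": {
  "targets": [
    {"travel":[0.01,0.001,0],"rotation":[0,0,0],"fingers":1},
    {"travel":[0.01,0.001,0],"rotation":[0,0,0],"fingers":1},
    {"travel":[0.015,0.0013,0],"rotation":[0,0,0],"fingers":1},
    {"travel":[0.015,0.0013,0],"rotation":[0,0,0],"fingers":1},
    {"travel":[0.02,0.0018,0],"rotation":[0,0,0],"fingers":1},
    {"travel":[0.02,0.0018,0],"rotation":[0,0,0],"fingers":1},
    {"travel":[0.02,0.0018,0],"rotation":[0,0,0],"fingers":1},
    {"travel":[0.02,0.0018,0],"rotation":[0,0,0],"fingers":1}
  ]
}}

```text
time: 19.5
position: [0.6267, -0.1155, 0.1037]
tcp_rot: [0.675, 0.738, -0.004, -0.005]
wrist_force: [-27.3, -0.6, 20.5]
opening: 0.0128
finger_force: 62.6
```

>>> {"op": "send_rows", "data": {
  "targets": [
    {"travel":[-0.015,-0.001,0],"rotation":[0,0,0],"fingers":1},
    {"travel":[-0.015,-0.001,0],"rotation":[0,0,0],"fingers":-1},
    {"travel":[-0.015,-0.001,0],"rotation":[0,0,0],"fingers":-1},
    {"travel":[-0.015,-0.001,0],"rotation":[0,0,0],"fingers":-1},
    {"travel":[-0.015,-0.001,0],"rotation":[0,0,0],"fingers":-1},
    {"travel":[-0.015,-0.001,0],"rotation":[0,0,0],"fingers":-1},
    {"travel":[-0.015,-0.001,0],"rotation":[0,0,0],"fingers":-1},
    {"travel":[-0.015,-0.001,0.05],"rotation":[0,0,0],"fingers":-1}
  ]
}}

```text
time: 20.3
position: [0.6276, -0.1148, 0.1117]
tcp_rot: [0.675, 0.738, -0.001, -0.002]
wrist_force: [-0.1, 0.5, -0.4]
opening: 0.0853
finger_force: 0.0
```

>>> {"op": "send_rows", "data": {
  "targets": [
    {"travel":[0,0,0.2],"rotation":[0,0,0],"fingers":-1},
    {"travel":[0,0,0.4],"rotation":[0,0,0],"fingers":-1},
    {"travel":[0,0,0.6],"rotation":[0,0,0],"fingers":-1},
    {"travel":[0,-0.15,0.65],"rotation":[0,0,0],"fingers":-1},
    {"travel":[0,-0.35,0.65],"rotation":[0,0,0.05],"fingers":-1},
    {"travel":[-0.1,-0.55,0.65],"rotation":[0,0,0.1],"fingers":-1},
    {"travel":[-0.2,-0.75,0.65],"rotation":[0,0,0.15],"fingers":-1},
    {"travel":[-0.25,-0.9,0.65],"rotation":[0,0,0.17],"fingers":-1}
  ]
}}

```text
time: 21.1
position: [0.5774, -0.2977, 0.2442]
tcp_rot: [0.624, 0.781, -0.0, 0.001]
wrist_force: [0.1, 0.5, 0.1]
opening: 0.0854
finger_force: 0.0
```

```bash
python3 - <<'E'
from h import *
o=monitor.observe(); print(o['position'],o['tcp_rot'])
for n in('top','scene'):
    d=get(n); cv2.imwrite(f'pics/{n}3.png',d['img']); P=cloud(d); print(n)
    bars(P,.085,.106); print('home1'); bars(P,.11,.14,(.5,.75,-.17,-.06))
    print('empty'); bars(P,.09,.11,(.4,.56,.25,.45))
E
```

```text
[ 0.57742008 -0.29766716  0.24415239] [ 6.24380412e-01  7.81120194e-01 -2.91108092e-04  5.08451205e-04]
top
[458. 242.] 154 [ 521.8 -448.4] [79.4 14.5] -77.68 zmed 0.0988 zmax 0.1056
[472. 314.] 162 [ 323.7 -474.3] [77.6 14.2] -82.58 zmed 0.0984 zmax 0.1056
home1
[336. 206.] 167 [ 626.6 -113.8] [77.6 15.1] -85.45 zmed 0.1277 zmax 0.135
empty
[157. 265.] 159 [479.9 373.9] [77.9 14.2] -88.87 zmed 0.1038 zmax 0.1095
scene
[148. 195.] 194 [ 325.  -474.3] [77.3 20.4] -85.59 zmed 0.0963 zmax 0.1031
[149. 248.] 245 [ 523. -449.] [77.9 18.9] -77.2 zmed 0.0965 zmax 0.1023
home1
[287. 261.] 277 [ 626.7 -114.1] [77.1 17.1] -86.23 zmed 0.126 zmax 0.1314
empty
[465. 209.] 194 [479.8 374.2] [76.8 20.6] 88.88 zmed 0.1009 zmax 0.1077
```

>>> {"op": "send_rows", "data": {
  "targets": [
    {"travel":[-0.07,-0.2,0],"rotation":[0,0,0],"fingers":-1},
    {"travel":[-0.14,-0.4,0],"rotation":[0,0,0],"fingers":-1},
    {"travel":[-0.21,-0.6,0],"rotation":[0,0,0],"fingers":-1},
    {"travel":[-0.277,-0.755,0],"rotation":[0,0,0],"fingers":-1},
    {"travel":[-0.277,-0.755,-0.1],"rotation":[0,0,0],"fingers":-1},
    {"travel":[-0.277,-0.755,-0.25],"rotation":[0,0,0],"fingers":-1},
    {"travel":[-0.277,-0.755,-0.4],"rotation":[0,0,0],"fingers":-1},
    {"travel":[-0.277,-0.755,-0.5],"rotation":[0,0,0],"fingers":-1}
  ]
}}

```text
time: 22.0
position: [0.5233, -0.4448, 0.1411]
tcp_rot: [0.624, 0.781, 0.0, -0.001]
wrist_force: [-0.4, 0.3, -0.3]
opening: 0.0854
finger_force: 0.0
```

>>> {"op": "send_rows", "data": {
  "targets": [
    {"travel":[0,0,-0.1],"rotation":[0,0,0],"fingers":-1},
    {"travel":[0,0,-0.2],"rotation":[0,0,0],"fingers":-1},
    {"travel":[0,0,-0.3],"rotation":[0,0,0],"fingers":-1},
    {"travel":[0,0,-0.36],"rotation":[0,0,0],"fingers":-1},
    {"travel":[0,0,-0.36],"rotation":[0,0,0],"fingers":1},
    {"travel":[0,0,-0.36],"rotation":[0,0,0],"fingers":1},
    {"travel":[0,0,-0.36],"rotation":[0,0,0],"fingers":1},
    {"travel":[0,0,-0.36],"rotation":[0,0,0],"fingers":1}
  ]
}}

```text
time: 22.8
position: [0.524, -0.4469, 0.0726]
tcp_rot: [0.624, 0.781, -0.0, 0.001]
wrist_force: [0.0, -0.1, -0.7]
opening: 0.0281
finger_force: 0.0
```

>>> {"op": "send_rows", "data": {
  "targets": [
    {"travel":[0,0,0],"rotation":[0,0,0],"fingers":1},
    {"travel":[0,0,0],"rotation":[0,0,0],"fingers":1},
    {"travel":[0,0,0],"rotation":[0,0,0],"fingers":1},
    {"travel":[0,0,0],"rotation":[0,0,0],"fingers":1},
    {"travel":[0,0,0],"rotation":[0,0,0],"fingers":1},
    {"travel":[0,0,0],"rotation":[0,0,0],"fingers":1},
    {"travel":[0,0,0.01],"rotation":[0,0,0],"fingers":1},
    {"travel":[0,0,0.02],"rotation":[0,0,0],"fingers":1}
  ]
}}

```text
time: 23.6
position: [0.5229, -0.4453, 0.0737]
tcp_rot: [0.624, 0.781, 0.0, -0.001]
wrist_force: [0.3, 0.2, -4.2]
opening: 0.0132
finger_force: 59.6
```

>>> {"op": "send_rows", "data": {
  "targets": [
    {"travel":[0,0,0.08],"rotation":[0,0,0],"fingers":1},
    {"travel":[0,0,0.16],"rotation":[0,0,0],"fingers":1},
    {"travel":[0,0,0.26],"rotation":[0,0,0],"fingers":1},
    {"travel":[0,0,0.36],"rotation":[0,0,0],"fingers":1},
    {"travel":[0,0,0.46],"rotation":[0,0,0],"fingers":1},
    {"travel":[0,0,0.54],"rotation":[0,0,0],"fingers":1},
    {"travel":[0,0,0.6],"rotation":[0,0,0],"fingers":1},
    {"travel":[0,0,0.6],"rotation":[0,0,0],"fingers":1}
  ]
}}

```text
time: 24.4
position: [0.5243, -0.4473, 0.1982]
tcp_rot: [0.624, 0.781, -0.0, 0.002]
wrist_force: [0.2, -0.6, -2.9]
opening: 0.013
finger_force: 59.7
```

>>> {"op": "send_rows", "data": {
  "targets": [
    {"travel":[-0.01,0.05,0],"rotation":[0,0,-0.01],"fingers":1},
    {"travel":[-0.02,0.15,0],"rotation":[0,0,-0.02],"fingers":1},
    {"travel":[-0.03,0.27,0],"rotation":[0,0,-0.03],"fingers":1},
    {"travel":[-0.05,0.4,0],"rotation":[0,0,-0.05],"fingers":1},
    {"travel":[-0.07,0.53,0],"rotation":[0,0,-0.06],"fingers":1},
    {"travel":[-0.08,0.66,0],"rotation":[0,0,-0.07],"fingers":1},
    {"travel":[-0.09,0.79,0],"rotation":[0,0,-0.08],"fingers":1},
    {"travel":[-0.1,0.92,0],"rotation":[0,0,-0.09],"fingers":1}
  ]
}}

```text
time: 25.2
position: [0.5021, -0.2599, 0.1934]
tcp_rot: [0.652, 0.758, 0.0, -0.002]
wrist_force: [0.5, -0.8, -3.0]
opening: 0.0131
finger_force: 59.6
```

>>> {"op": "send_rows", "data": {
  "targets": [
    {"travel":[-0.02,0.13,0],"rotation":[0,0,-0.01],"fingers":1},
    {"travel":[-0.04,0.26,0],"rotation":[0,0,-0.02],"fingers":1},
    {"travel":[-0.06,0.4,0],"rotation":[0,0,-0.03],"fingers":1},
    {"travel":[-0.08,0.53,0],"rotation":[0,0,-0.05],"fingers":1},
    {"travel":[-0.1,0.66,0],"rotation":[0,0,-0.06],"fingers":1},
    {"travel":[-0.12,0.79,0],"rotation":[0,0,-0.07],"fingers":1},
    {"travel":[-0.13,0.9,0],"rotation":[0,0,-0.08],"fingers":1},
    {"travel":[-0.14,1.0,0],"rotation":[0,0,-0.08],"fingers":1}
  ]
}}

```text
time: 26.0
position: [0.4737, -0.0602, 0.1935]
tcp_rot: [0.675, 0.738, -0.0, -0.001]
wrist_force: [0.2, -0.4, -3.6]
opening: 0.0129
finger_force: 59.6
```

>>> {"op": "send_rows", "data": {
  "targets": [
    {"travel":[0,0.08,0],"rotation":[0,0,0],"fingers":1},
    {"travel":[0,0.16,0],"rotation":[0,0,0],"fingers":1},
    {"travel":[0,0.22,0],"rotation":[0,0,0],"fingers":1},
    {"travel":[0,0.25,0],"rotation":[0,0,0],"fingers":1},
    {"travel":[0,0.26,-0.1],"rotation":[0,0,0],"fingers":1},
    {"travel":[0,0.26,-0.22],"rotation":[0,0,0],"fingers":1},
    {"travel":[0,0.26,-0.34],"rotation":[0,0,0],"fingers":1},
    {"travel":[0,0.26,-0.4],"rotation":[0,0,0],"fingers":1}
  ]
}}

```text
time: 26.8
position: [0.4735, -0.0099, 0.1126]
tcp_rot: [0.675, 0.738, -0.001, -0.002]
wrist_force: [-1.5, -1.1, -3.0]
opening: 0.0127
finger_force: 59.6
```

```bash
python3 - <<'E'
from h import *
o=monitor.observe(); print(o['position'],o['tcp_rot'],o['wrist_force'])
d=get('scene'); P=cloud(d); bars(P,.074,.106,(.4,.56,-.08,.06)); d=get('top');bars(cloud(d),.074,.106,(.4,.56,-.08,.06))
E
```

```text
[ 0.4735133  -0.00994618  0.11257302] [ 0.67510627  0.73771732 -0.00105557 -0.00188823] [-1.51071764 -1.1299641  -2.98183924]
[321. 228.] 640 [473.6 -12. ] [124.1 100.7] 4.8 zmed 0.0831 zmax 0.1059
[329. 215.] 15 [442.2  12. ] [16.2  8.3] -18.95 zmed 0.0762 zmax 0.0798
[329. 223.] 69 [474.4   6.1] [27.5 26.8] 27.81 zmed 0.0778 zmax 0.0848
[350. 242.] 22 [548.5  51.3] [23.3  8.6] -2.59 zmed 0.0803 zmax 0.084
[285. 277.] 102 [439.5  29.7] [67.5 20.9] 19.06 zmed 0.0856 zmax 0.095
[293. 279.] 46 [433.2   9.8] [27.7 14. ] -0.92 zmed 0.0781 zmax 0.0854
[318. 281.] 25 [426.1 -61.6] [20.2 10.2] -12.82 zmed 0.0853 zmax 0.089
```

The tomato pan is within 1 mm of the lane 2 line, so I'll slide it in.

>>> {"op": "send_rows", "data": {
  "targets": [
    {"travel":[0,0,-0.03],"rotation":[0,0,0],"fingers":1},
    {"travel":[0,0,-0.05],"rotation":[0,0,0],"fingers":1},
    {"travel":[0,0,-0.05],"rotation":[0,0,0],"fingers":1},
    {"travel":[0.05,0.0044,-0.05],"rotation":[0,0,0],"fingers":1},
    {"travel":[0.1,0.0088,-0.05],"rotation":[0,0,0],"fingers":1},
    {"travel":[0.15,0.0132,-0.05],"rotation":[0,0,0],"fingers":1},
    {"travel":[0.2,0.0177,-0.05],"rotation":[0,0,0],"fingers":1},
    {"travel":[0.25,0.022,-0.05],"rotation":[0,0,0],"fingers":1}
  ]
}}

```text
time: 27.7
position: [0.5265, -0.0058, 0.1051]
tcp_rot: [0.675, 0.738, 0.0, 0.0]
wrist_force: [-0.0, -0.8, -2.4]
opening: 0.0133
finger_force: 59.7
```

>>> {"op": "send_rows", "data": {
  "targets": [
    {"travel":[0.05,0.0044,-0.004],"rotation":[0,0,0],"fingers":1},
    {"travel":[0.1,0.0088,-0.004],"rotation":[0,0,0],"fingers":1},
    {"travel":[0.15,0.0132,-0.004],"rotation":[0,0,0],"fingers":1},
    {"travel":[0.2,0.0177,-0.004],"rotation":[0,0,0],"fingers":1},
    {"travel":[0.25,0.022,-0.004],"rotation":[0,0,0],"fingers":1},
    {"travel":[0.3,0.0265,-0.004],"rotation":[0,0,0],"fingers":1},
    {"travel":[0.35,0.031,-0.004],"rotation":[0,0,0],"fingers":1},
    {"travel":[0.39,0.0345,-0.004],"rotation":[0,0,0],"fingers":1}
  ]
}}

```text
time: 28.5
position: [0.6043, 0.0011, 0.1043]
tcp_rot: [0.675, 0.738, 0.0, 0.0]
wrist_force: [-0.5, -0.1, -2.5]
opening: 0.0127
finger_force: 59.7
```

>>> {"op": "send_rows", "data": {
  "targets": [
    {"travel":[0.02,0.0018,0],"rotation":[0,0,0],"fingers":1},
    {"travel":[0.04,0.0035,0],"rotation":[0,0,0],"fingers":1},
    {"travel":[0.05,0.0044,0],"rotation":[0,0,0],"fingers":1},
    {"travel":[0.06,0.0053,0],"rotation":[0,0,0],"fingers":1},
    {"travel":[0.07,0.0062,0],"rotation":[0,0,0],"fingers":1},
    {"travel":[0.075,0.0066,0],"rotation":[0,0,0],"fingers":1},
    {"travel":[0.075,0.0066,0],"rotation":[0,0,0],"fingers":1},
    {"travel":[0.075,0.0066,0],"rotation":[0,0,0],"fingers":1}
  ]
}}

```text
time: 29.3
position: [0.6166, 0.0023, 0.1039]
tcp_rot: [0.675, 0.738, -0.001, -0.002]
wrist_force: [-5.9, -0.2, -1.1]
opening: 0.013
finger_force: 60.2
```

>>> {"op": "send_rows", "data": {
  "targets": [
    {"travel":[0.01,0.001,-0.005],"rotation":[0,0,0],"fingers":1},
    {"travel":[0.01,0.001,-0.005],"rotation":[0,0,0],"fingers":1},
    {"travel":[0.015,0.0013,-0.005],"rotation":[0,0,0],"fingers":1},
    {"travel":[0.015,0.0013,-0.005],"rotation":[0,0,0],"fingers":1},
    {"travel":[0.02,0.0018,-0.005],"rotation":[0,0,0],"fingers":1},
    {"travel":[0.02,0.0018,-0.005],"rotation":[0,0,0],"fingers":1},
    {"travel":[0.02,0.0018,-0.005],"rotation":[0,0,0],"fingers":1},
    {"travel":[0.02,0.0018,-0.005],"rotation":[0,0,0],"fingers":1}
  ]
}}

```text
time: 30.1
position: [0.6169, 0.0024, 0.1029]
tcp_rot: [0.675, 0.738, -0.005, -0.005]
wrist_force: [-21.6, -2.0, 11.4]
opening: 0.0132
finger_force: 61.8
```

>>> {"op": "send_rows", "data": {
  "targets": [
    {"travel":[-0.01,-0.001,0],"rotation":[0,0,0],"fingers":1},
    {"travel":[-0.01,-0.001,0],"rotation":[0,0,0],"fingers":-1},
    {"travel":[-0.01,-0.001,0],"rotation":[0,0,0],"fingers":-1},
    {"travel":[-0.01,-0.001,0],"rotation":[0,0,0],"fingers":-1},
    {"travel":[-0.01,-0.001,0],"rotation":[0,0,0],"fingers":-1},
    {"travel":[-0.01,-0.001,0],"rotation":[0,0,0],"fingers":-1},
    {"travel":[-0.01,-0.001,0],"rotation":[0,0,0],"fingers":-1},
    {"travel":[-0.01,-0.001,0.05],"rotation":[0,0,0],"fingers":-1}
  ]
}}

```text
time: 30.9
position: [0.6192, 0.0028, 0.112]
tcp_rot: [0.675, 0.738, -0.001, -0.001]
wrist_force: [-0.5, 0.8, -0.3]
opening: 0.0855
finger_force: 0.0
```

>>> {"op": "send_rows", "data": {
  "targets": [
    {"travel":[0,0,0.2],"rotation":[0,0,0],"fingers":-1},
    {"travel":[0,0,0.4],"rotation":[0,0,0],"fingers":-1},
    {"travel":[0,0,0.6],"rotation":[0,0,0],"fingers":-1},
    {"travel":[-0.2,0.05,0.6],"rotation":[0,0,0],"fingers":-1},
    {"travel":[-0.4,0.1,0.6],"rotation":[0,0,0],"fingers":-1},
    {"travel":[-0.6,0.2,0.6],"rotation":[0,0,0],"fingers":-1},
    {"travel":[-0.7,0.3,0.6],"rotation":[0,0,0],"fingers":1},
    {"travel":[-0.7,0.4,0.6],"rotation":[0,0,0],"fingers":1}
  ]
}}

```text
time: 31.7
position: [0.4783, 0.0833, 0.2342]
tcp_rot: [0.675, 0.738, 0.0, 0.0]
wrist_force: [-0.3, 0.1, -0.6]
opening: 0.0592
finger_force: 0.0
```

```bash
python3 - <<'E'
from h import *
o=monitor.observe(); print(o['position'],o['tcp_rot'])
for n in('top','scene'):
    d=get(n); cv2.imwrite(f'pics/{n}4.png',d['img']); P=cloud(d); print(n)
    bars(P,.085,.106,minn=60); print('home'); bars(P,.11,.14,(.5,.75,-.17,.06))
    print('empty'); bars(P,.09,.11,(.4,.56,.25,.45)); print('ball');bars(P,.113,.17,(.5,.7,.17,.24),5)
    if n=='scene': cv2.imwrite('pics/c4.png',cv2.resize(d['img'][190:320,240:500],(800,400)))
E
```

```text
[0.478304   0.0832584  0.23416256] [6.75089386e-01 7.37735891e-01 1.46917503e-04 2.34290692e-04]
top
[472. 315.] 163 [ 323.7 -473.9] [78.9 14.2] -82.43 zmed 0.0989 zmax 0.1053
home
[336. 206.] 172 [ 626.2 -113.8] [77.3 15.2] -84.96 zmed 0.1282 zmax 0.1384
[294. 210.] 171 [6.167e+02 2.000e-01] [76.7 15. ] -85.06 zmed 0.1285 zmax 0.1356
empty
[158. 265.] 164 [479.7 374.2] [77.  14.6] -88.3 zmed 0.1034 zmax 0.1097
ball
scene
[148. 195.] 194 [ 323.7 -474. ] [76.8 20.2] -84.38 zmed 0.0958 zmax 0.1023
home
[334. 254.] 269 [617.1  -0.7] [76.2 16.7] -86.3 zmed 0.1262 zmax 0.1332
[287. 261.] 280 [ 627.2 -113.8] [77.8 17.6] -85.88 zmed 0.1259 zmax 0.1331
empty
[465. 209.] 192 [479.  373.8] [78.7 20.3] -89.19 zmed 0.1011 zmax 0.1082
ball
[414. 231.] 91 [572.9 202.2] [22.3 21. ] 73.75 zmed 0.1325 zmax 0.1386
```

View pics/c4.png

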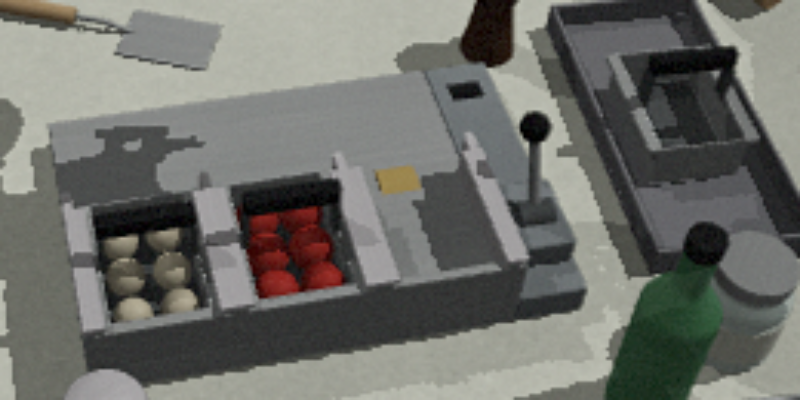

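The crop shows onions in lane 1 (150,270), tomatoes in lane 2 (290,250) and the empty pan upright in the tray (685,120). Both bars sit at their home positions. All the pans are placed, so the lever is next: its ball is at (573, 202, 128 mm). I'll push it with closed fingers.

>>> {"op": "send_rows", "data": {
  "targets": [
    {"travel":[0.1,0.25,0],"rotation":[0,0,0],"fingers":1},
    {"travel":[0.21,0.45,0],"rotation":[0,0,0],"fingers":1},
    {"travel":[0.21,0.575,0],"rotation":[0,0,0],"fingers":1},
    {"travel":[0.21,0.575,0],"rotation":[0,0,0],"fingers":1},
    {"travel":[0.21,0.575,-0.2],"rotation":[0,0,0],"fingers":1},
    {"travel":[0.21,0.575,-0.4],"rotation":[0,0,0],"fingers":1},
    {"travel":[0.21,0.575,-0.55],"rotation":[0,0,0],"fingers":1},
    {"travel":[0.21,0.575,-0.635],"rotation":[0,0,0],"fingers":1}
  ]
}}

```text
time: 32.6
position: [0.5209, 0.1956, 0.1035]
tcp_rot: [0.675, 0.738, -0.002, -0.001]
wrist_force: [0.5, -0.7, -0.4]
opening: -0.0003
finger_force: 0.0
```

>>> {"op": "send_rows", "data": {
  "targets": [
    {"travel":[0.05,0.0044,0],"rotation":[0,0,0],"fingers":1},
    {"travel":[0.1,0.0088,0],"rotation":[0,0,0],"fingers":1},
    {"travel":[0.15,0.0132,0],"rotation":[0,0,0],"fingers":1},
    {"travel":[0.2,0.0177,0],"rotation":[0,0,0],"fingers":1},
    {"travel":[0.25,0.022,0],"rotation":[0,0,0],"fingers":1},
    {"travel":[0.3,0.0265,0],"rotation":[0,0,0],"fingers":1},
    {"travel":[0.35,0.031,0],"rotation":[0,0,0],"fingers":1},
    {"travel":[0.4,0.035,0],"rotation":[0,0,0],"fingers":1}
  ]
}}

```text
time: 33.4
position: [0.6031, 0.2046, 0.1062]
tcp_rot: [0.675, 0.738, -0.0, -0.0]
wrist_force: [-1.5, -0.3, -1.3]
opening: 0.0002
finger_force: 0.5
```

>>> {"op": "send_rows", "data": {
  "targets": [
    {"travel":[0.02,0.0018,0],"rotation":[0,0,0],"fingers":1},
    {"travel":[0.04,0.0035,0],"rotation":[0,0,0],"fingers":1},
    {"travel":[0.05,0.0044,0],"rotation":[0,0,0],"fingers":1},
    {"travel":[0.06,0.0053,0],"rotation":[0,0,0],"fingers":1},
    {"travel":[0.06,0.0053,0],"rotation":[0,0,0],"fingers":1},
    {"travel":[0.06,0.0053,0],"rotation":[0,0,0],"fingers":1},
    {"travel":[0.06,0.0053,0],"rotation":[0,0,0],"fingers":1},
    {"travel":[0.06,0.0053,0],"rotation":[0,0,0],"fingers":1}
  ]
}}

```text
time: 34.2
position: [0.6138, 0.2056, 0.1061]
tcp_rot: [0.675, 0.738, -0.0, -0.0]
wrist_force: [-3.5, -0.3, -0.5]
opening: 0.0002
finger_force: 1.8
```

>>> {"op": "send_rows", "data": {
  "targets": [
    {"travel":[0.01,0.001,0],"rotation":[0,0,0],"fingers":1},
    {"travel":[0.02,0.0018,0],"rotation":[0,0,0],"fingers":1},
    {"travel":[0.03,0.0026,0],"rotation":[0,0,0],"fingers":1},
    {"travel":[0.035,0.003,0],"rotation":[0,0,0],"fingers":1},
    {"travel":[0.04,0.0035,0],"rotation":[0,0,0],"fingers":1},
    {"travel":[0.04,0.0035,0],"rotation":[0,0,0],"fingers":1},
    {"travel":[0.04,0.0035,0],"rotation":[0,0,0],"fingers":1},
    {"travel":[0.04,0.0035,0],"rotation":[0,0,0],"fingers":1}
  ]
}}

```text
time: 35.0
position: [0.6148, 0.2057, 0.1057]
tcp_rot: [0.674, 0.738, -0.008, -0.006]
wrist_force: [-30.3, -5.5, 18.0]
opening: -0.0001
finger_force: 16.1
```

```bash
python3 - <<'E'
from h import *
d=get('scene'); P=cloud(d); bars(P,.1,.145,(.55,.7,.17,.24),5)
cv2.imwrite('pics/c5.png',cv2.resize(d['img'][190:310,350:510],(800,600)))
E
```

```text
[421. 250.] 162 [629.5 207.5] [46.5 24. ] 11.2 zmed 0.1286 zmax 0.145
```

View pics/c5.png

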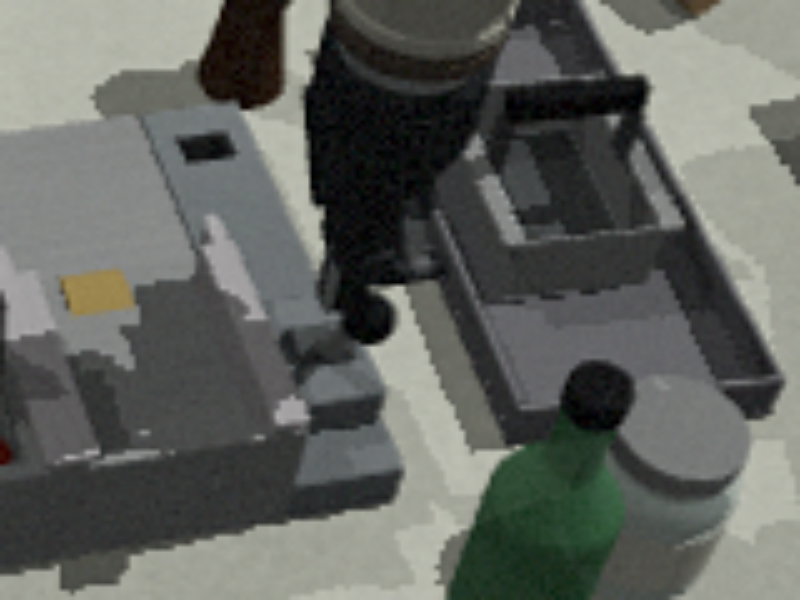

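The crop shows the lever leaning to the back, with its ball at crop (370,315). It is against its stop: the force jumped to 30 N and it stopped moving. I'll back off, retreat and check.

>>> {"op": "send_rows", "data": {
  "targets": [
    {"travel":[-0.05,-0.0044,0],"rotation":[0,0,0],"fingers":1},
    {"travel":[-0.15,-0.0132,0],"rotation":[0,0,0],"fingers":1},
    {"travel":[-0.3,-0.0265,0],"rotation":[0,0,0],"fingers":1},
    {"travel":[-0.45,-0.04,0],"rotation":[0,0,0],"fingers":1},
    {"travel":[-0.55,-0.05,0.2],"rotation":[0,0,0],"fingers":1},
    {"travel":[-0.65,-0.05,0.4],"rotation":[0,0,0],"fingers":1},
    {"travel":[-0.7,-0.2,0.6],"rotation":[0,0,0],"fingers":1},
    {"travel":[-0.7,-0.3,0.7],"rotation":[0,0,0],"fingers":1}
  ]
}}

```text
time: 35.85
position: [0.4837, 0.1459, 0.2512]
tcp_rot: [0.675, 0.738, 0.003, 0.003]
wrist_force: [1.5, 0.8, 0.4]
opening: 0.0
finger_force: 0.0
```

```bash
python3 - <<'E'
from h import *
for n in('top','scene'):
    d=get(n); P=cloud(d); print(n)
    print('home'); bars(P,.11,.14,(.5,.75,-.17,.06)); bars(P,.09,.11,(.4,.56,.25,.45)); print('ball');bars(P,.1,.17,(.55,.7,.17,.24),5)
    print('others'); bars(P,.09,.12,(.3,.8,-.54,-.12),60); bars(P,.085,.12,(.33,.37,.2,.26),20)
cv2.imwrite('pics/scene5.png',d['img'])
E
```

```text
top
home
[336. 206.] 171 [ 626.3 -113.7] [77.9 14.4] -84.92 zmed 0.1282 zmax 0.1367
[294. 210.] 171 [6.161e+02 3.000e-01] [76.8 14.8] -85.37 zmed 0.1282 zmax 0.137
[158. 265.] 164 [479.8 373.6] [78.3 14.2] -88.44 zmed 0.1037 zmax 0.1097
ball
[217. 204.] 86 [639.1 209.6] [26.2 23. ] 43.85 zmed 0.1309 zmax 0.1413
others
[349. 159.] 316 [ 767.  -155.9] [59.1 58.9] -62.97 zmed 0.0961 zmax 0.1058
[472. 314.] 157 [ 323.6 -473.4] [76.4 14. ] -82.33 zmed 0.0987 zmax 0.1055
scene
home
[334. 254.] 268 [ 6.169e+02 -4.000e-01] [77. 17.] -84.15 zmed 0.1261 zmax 0.1319
[287. 261.] 279 [ 626.4 -113.9] [77.9 17.1] -84.52 zmed 0.1259 zmax 0.1335
[465. 209.] 191 [480.1 373.1] [77.9 18.7] -86.76 zmed 0.101 zmax 0.1083
ball
[423. 253.] 97 [643.5 207.1] [24.9 21.8] 51.75 zmed 0.1295 zmax 0.1386
others
[148. 194.] 157 [ 325.9 -474. ] [77.5 21.6] -86.24 zmed 0.0967 zmax 0.1039
[274. 321.] 483 [ 768.2 -154.2] [59.  56.7] -2.59 zmed 0.095 zmax 0.1015
[402. 181.] 175 [351.9 233.4] [45.4 37.2] 84.11 zmed 0.105 zmax 0.1131
```

View pics/scene5.png

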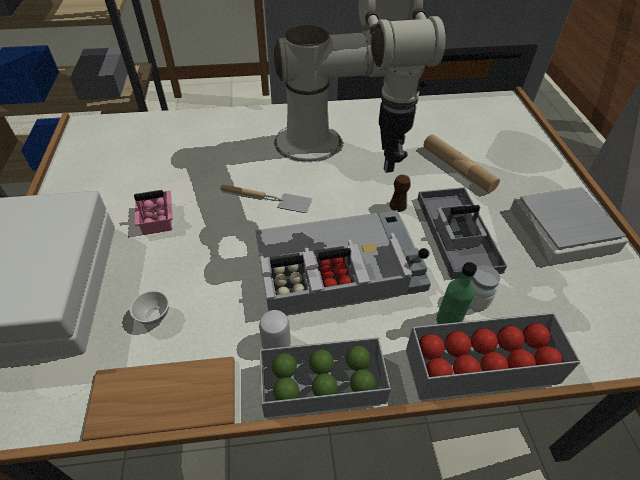

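The final view shows both filled pans home (scene 287,261 and 334,254), the empty pan in the tray (465,209), the lever over to the back (423,253), and the other things where they were. I'll hand in the job.

```bash
python3 -c "
from h import *
print(arm.close_job())"
```

```text
the job is handed in; nothing more can be done
None
```

The job is handed in: the empty pan is in the wash tray, the onion and tomato pans are home in lanes 1 and 2, and the lever was then pushed fully to the back. The system returned no verdict.

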